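# Fit the orange stroke spacer to the cake depositor's stop rod

### The arm

A 6-joint arm with a two-finger parallel gripper is mounted at the origin on the work surface. World frame = base frame: x ahead of the robot, y to its left, z up, the work surface at z = 0. Lengths are in m, angles in rad, forces in N, time in s.
With the tool pointing down it reaches from about 0.225 to 0.725 m from the base axis. Payload 3.1 kg.
Tool frame: the origin (TCP) lies midway between the tips of the shut fingers; the grasp point (between the pads) lies 19 mm behind it (ctrl.tcp_to_grasp is the z of the grasp point in the tool frame, in m); z points along the fingers, y is the line along which they close (so a half turn about z gives the same grasp; the last joint's range is limited). The gripper opens to 85 mm and grips with 20 to 120 N. Pads are 22 mm wide; open, the fingers measure 114 mm over their backs; the gripper's body (76 mm by 85 mm) begins 54 mm behind the grasp point. The pads swing forward as they close: fully open they stand 13 mm farther back than shut.
Start: joints at [-1.313, 0.048, 0.099, 1.622, 0, 1.443], TCP at [0.198, -0.486, 0.231] pointing down, gripper open.
Joint ranges: [-2.91, 2.91], [-0.99, 1.94], [-1.21, 1.42], [-2.12, 2.29], [-1.49, 1.47], [-3.14, 3.14]. Speed limits (rad/s): [2.79, 2.79, 3.14, 3.14, 3.14, 3.14].

### API

Orientations are given as [roll, pitch, yaw] about the fixed x, y, z axes, in that order (R = Rz(yaw) Ry(pitch) Rx(roll)).
In Python, from workcell import status, capture, ctrl gives the robot as it stands. The module is installed in compiled form; this text tells all that it offers.
- The arm moves only by the tool drive_tool, never from a script. Its argument "commands" is a list of rows, each a list of 5 numbers: the shift along the world's x, y, z in cm, then the turn about the world's z in rad, then the closure, from -1 (fully open) to 1 (shut), so that 0 is half open. In form: [[x, y, z, turn, grip], ...]. A call has 1 to 5 rows; each row is the pose to reach, as a shift and turn from the pose commanded when the call began; what a row does not reach only later rows make up. A row lasts 1/8 s, in which the tool goes at most 62.5 mm and 10.7 degrees, less where a joint would pass 70% of its speed; a pose out of reach is approached as far as the arm can. A call with a gripper value outside its range is refused whole. The fingers move at their own pace and stop on an object; "newtons" is the grip in N (left out, the last holds). Time passes only in rows, so rows that repeat a pose let the fingers close. It gives the time, the measured TCP pose, the force, the opening and the grip force at its end, in the units of the state.
- status.get_obs(): the state, without advancing time (a new reading comes with each control period).
- capture(name): name is "side" or "top" or "wrist"; returns a dict with "color" (400x640x3 uint8, blue, green, red), "mtx" (3x3 intrinsics, pixels), "dist_coeffs" ([k1, k2, p1, p2, k3] as OpenCV has them; the pictures are not rectified), "cam_to_world" (4x4, takes a point from camera to world coordinates); the wrist camera has in their place "hand_eye" (4x4, takes a point from camera to tool coordinates, whose origin is the TCP and whose axes are the flange's). Camera axes: x right, y up, looking along -z (the intrinsics and any distortion apply to the point x, -y, -z); pixel columns grow to the right and rows downward; lengths in m; the calibration is good to about 2 mm. A picture is of the moment at which its call begins: read the wrist's pose just before it. There is no depth.
- ctrl.finish_job(): hands the job in; it is judged then, once.
The state is a dict: "t": time; "joint_positions": joint angles; "dq": joint speeds; "joint_efforts": joint torques, N m; "ee_pos": TCP position; "tcp_rot": TCP orientation; "contact_force": force on the tool from outside, world axes, zero at the start; "moment": the same for the moment, N m; "width": finger opening in m; "gripper_force": force on a finger pad.
Only numpy, scipy, OpenCV 4.12 (cv2) and the standard library are available. Lean on these libraries where they do the work, as an engineer would, in place of code of your own. Each camera call takes 0.05 s, during which the arm holds its last target. There are 200 camera calls.

### The job

The next batch is the orange-topped cakes, so fit the orange C-shaped spacer to the dark stop bracket with the white arm: pick it up by its fin, slide it sideways through its gap onto the bracket's upright steel rod until the rod is inside the ring, and leave it lying flat on the bracket's base. Leave the green and the blue spacer where they are.

Things in the scene. Friction and masses are not known exactly. Their poses are not given: they have to be found in the camera images.
- orange_spacer: Orange plastic flat C-ring with grip fin. Origin: ring centre, underside. Gap to +x, z up. Ring 70 outside, 44 inside diameter, 18 thick; gap 32 at its narrowest (17 from centre), flaring to 55. A tang (26 wide, 12 high) runs along -x to 74 from the centre and carries an upright fin, centred 60 from the ring centre: 24 along x, 14 thick along y (pinch it so), top 65 up. About 0.1 kg. All mm.
- green_spacer: Green plastic flat C-ring with grip fin. Origin: ring centre, underside. Gap to +x, z up. Same shape and size as the orange one; to be left alone.
- blue_spacer: Blue plastic flat C-ring with grip fin. Origin: ring centre, underside. Gap to +x, z up. Same shape and size as the orange one; to be left alone.
- stop: Fixed bracket: dark base, white arm. Origin: on the rod's axis at bench level; z up; open side -x. Base 25 high, x -75 to 95, 110 wide. Upright steel rod, 12 diameter, from the base top (25 up) to an overhead arm (underside 70 up, top 90, red nut on it over the rod to 96). Arm 24 wide, from x -14 back to a 24 wide column, front face at x 72. Slide spacers on along its +x. All mm.
Things that resemble listed ones, but are neither listed nor needed, are in the scene too. Leave any yellow look-alike of the stop alone. Leave any yellow look-alike of the orange_spacer alone.

How it is judged:
By the outcome, as a careful person would: the job done as asked, in the order asked, and still so for the second after the job is handed in, with the robot touching nothing.
It also fails if it takes over 40 s, if anything falls off the work surface, if the arm or the gripper's body presses on something with over 40 N, if the wrist force passes 120 N, or if a joint passes its speed limit or range.

## Working session

There is one attempt and no reset: what is moved stays moved. The work goes in short steps, Python scripts to look and compute and a tool call to move; the robot and the scene stay as the last step left them, time stands still between calls to the robot, and variables do not carry over. Pictures are saved under pics/ and viewed, at most 10 in all, crops included, and the job is handed in when it is done.

Besides the shell and the picture viewer there is one more tool, called after "Emit:" by a JSON object that holds its "method" and its "body". drive_tool: Moves the arm, as the interface text tells. Its arguments: {"type":"object","properties":{"commands":{"type":"array"},"newtons":{"type":"number"}},"required":["commands"]}

```bash
mkdir -p pics; cat > h.py <<'E'
import numpy as np, cv2
from workcell import status, capture, ctrl
def grab(n,f=None):
    o=status.get_obs(); c=capture(n)
    if f: cv2.imwrite('pics/'+f,c['color'])
    if n=='wrist':
        from scipy.spatial.transform import Rotation as R
        T=np.eye(4); r=np.array(o['tcp_rot']); T[:3,:3]=r if r.shape==(3,3) else R.from_euler('xyz',r).as_matrix()
        T[:3,3]=o['ee_pos']; c['cam_to_world']=T@c['hand_eye']
    return c
def plane(c,px,z):
    p=cv2.undistortPoints(np.array(px,float).reshape(-1,1,2),c['mtx'],np.array(c['dist_coeffs'])).reshape(-1,2)
    M=c['cam_to_world']; d=np.c_[p[:,0],-p[:,1],-np.ones(len(p))]@M[:3,:3].T
    o=M[:3,3]; return (o+d*((z-o[2])/d[:,2])[:,None])[:,:2]
def proj(c,P):
    q=(np.array(P,float).reshape(-1,3)-c['cam_to_world'][:3,3])@c['cam_to_world'][:3,:3]
    q=q*[1,-1,-1]
    return cv2.projectPoints(q,np.zeros(3),np.zeros(3),c['mtx'],np.array(c['dist_coeffs']))[0].reshape(-1,2)
E
python3 - <<'E'
from h import *
print(status.get_obs(), ctrl.tcp_to_grasp)
for n in('top','side'):
    c=grab(n,n+'0.png'); print(n,c['cam_to_world'].round(3))
E
```

```text
{'t': 0.0, 'joint_positions': array([-1.31277995e+00,  4.87173135e-02,  9.75503590e-02,  1.62200906e+00,
        2.28512916e-05,  1.44299175e+00]), 'dq': array([ 1.48932919e-03, -6.55348234e-04, -1.19644999e-03, -1.87038597e-03,
        7.53514366e-05,  7.49568434e-04]), 'joint_efforts': array([-5.64622569e-04, -3.38784814e+01,  3.20014966e+01,  2.02644104e-02,
       -3.02417266e-05, -6.81136321e-07]), 'ee_pos': array([ 0.1973985 , -0.48579522,  0.23011077]), 'tcp_rot': array([-3.13923529e+00, -3.25972282e-04,  3.85820541e-01]), 'contact_force': array([0.78266061, 0.06331214, 0.13707061]), 'moment': array([-0.02385179, -0.01567832,  0.00618634]), 'gripper_force': 0.0, 'width': 0.08568288611212874} -0.0187
top [[ 0.018  0.983 -0.182  0.32 ]
 [-1.     0.017 -0.003  0.028]
 [ 0.     0.182  0.983  0.901]
 [ 0.     0.     0.     1.   ]]
side [[-0.938  0.269 -0.218  0.216]
 [-0.346 -0.717  0.605  0.784]
 [ 0.006  0.643  0.766  0.96 ]
 [ 0.     0.     0.     1.   ]]
```

View pics/top0.png

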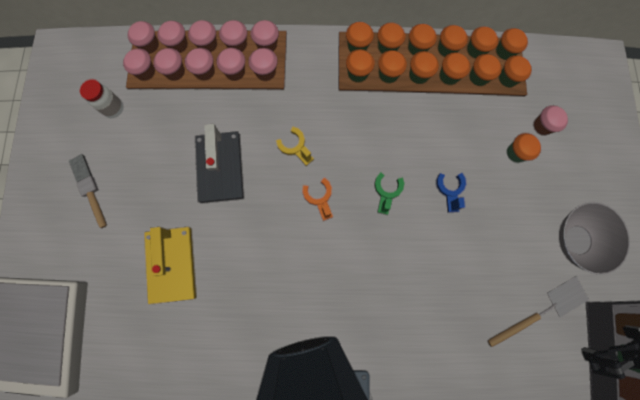

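View pics/side0.png

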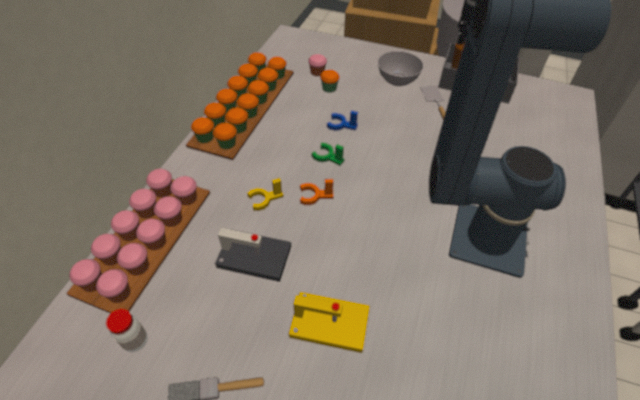

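Top: candidates are an orange C-ring with its fin (318,195 / fin 325,210) and a yellow one (293,143). Dark stop with red nut (210,161), yellow look-alike stop (168,265). The orange ring and the dark-base/white-arm stop fit; I'll confirm them in an enlarged crop.

```bash
python3 - <<'E'
from h import *
t=cv2.imread('pics/top0.png'); s=cv2.imread('pics/side0.png')
a=cv2.resize(t[110:230,185:345],(800,600),interpolation=cv2.INTER_CUBIC)[:, :]
b=cv2.resize(s[165:290,205:365],(400,312),interpolation=cv2.INTER_CUBIC)
cv2.imwrite('pics/crop1.png',a)
c=grab('top');d=grab('side')
for n,cc,z,(x0,x1,y0,y1) in(('top',c,.018,(295,345,170,228)),('side',d,.018,(290,345,170,215))):
    hsv=cv2.cvtColor(cc['color'],cv2.COLOR_BGR2HSV)
    m=cv2.inRange(hsv,(3,120,90),(18,255,255)); k=np.zeros_like(m);k[y0:y1,x0:x1]=m[y0:y1,x0:x1]
    cs=max(cv2.findContours(k,0,2)[0],key=cv2.contourArea); print(n,cv2.contourArea(cs),cv2.boundingRect(cs))
    print(cs.reshape(-1,2).tolist())
hsv=cv2.cvtColor(c['color'],cv2.COLOR_BGR2HSV)
m=cv2.inRange(hsv,(0,150,100),(6,255,255))|cv2.inRange(hsv,(172,150,100),(180,255,255)); k=np.zeros_like(m);k[150:172,200:222]=m[150:172,200:222]
ys,xs=np.nonzero(k);print('nut',xs.mean(),ys.mean(),len(xs),plane(c,[xs.mean(),ys.mean()],.096))
m=cv2.inRange(hsv,(0,0,150),(180,60,255));k=np.zeros_like(m);k[120:172,200:222]=m[120:172,200:222]
E
```

```text
top 388.0 (303, 178, 29, 42)
[[324, 178], [321, 181], [325, 185], [325, 186], [326, 187], [326, 193], [325, 194], [325, 195], [322, 198], [321, 198], [320, 199], [313, 199], [308, 194], [308, 193], [307, 192], [307, 186], [303, 186], [303, 193], [304, 194], [304, 196], [305, 197], [305, 198], [309, 202], [310, 202], [311, 203], [313, 203], [314, 204], [316, 204], [318, 206], [318, 207], [319, 208], [319, 210], [320, 211], [320, 213], [321, 214], [321, 215], [322, 216], [322, 217], [323, 218], [323, 219], [325, 219], [326, 218], [327, 218], [328, 217], [331, 217], [331, 213], [330, 212], [330, 211], [329, 210], [329, 208], [328, 207], [328, 205], [327, 204], [327, 203], [326, 202], [326, 201], [327, 200], [327, 199], [328, 198], [328, 197], [330, 195], [330, 189], [331, 188], [330, 187], [330, 185], [329, 184], [329, 183], [328, 182], [328, 181], [326, 179], [325, 179]]
side 384.5 (300, 179, 34, 26)
[[325, 179], [325, 183], [326, 184], [326, 185], [325, 186], [325, 188], [323, 190], [321, 190], [320, 189], [319, 189], [314, 184], [312, 184], [311, 183], [304, 183], [303, 184], [301, 184], [300, 185], [300, 187], [301, 188], [301, 189], [302, 190], [303, 189], [306, 189], [307, 188], [309, 188], [310, 189], [311, 189], [312, 190], [313, 190], [315, 192], [315, 194], [312, 197], [311, 197], [310, 198], [304, 198], [303, 197], [301, 197], [301, 198], [300, 199], [300, 200], [301, 201], [301, 202], [302, 203], [304, 203], [305, 204], [307, 204], [308, 203], [309, 204], [310, 203], [312, 203], [313, 202], [314, 202], [318, 198], [319, 198], [320, 197], [332, 197], [332, 196], [333, 195], [332, 194], [332, 189], [331, 188], [331, 186], [332, 185], [332, 179]]
nut 209.86486486486487 161.0810810810811 37 [[0.55644817 0.26969038]]
```

View pics/crop1.png

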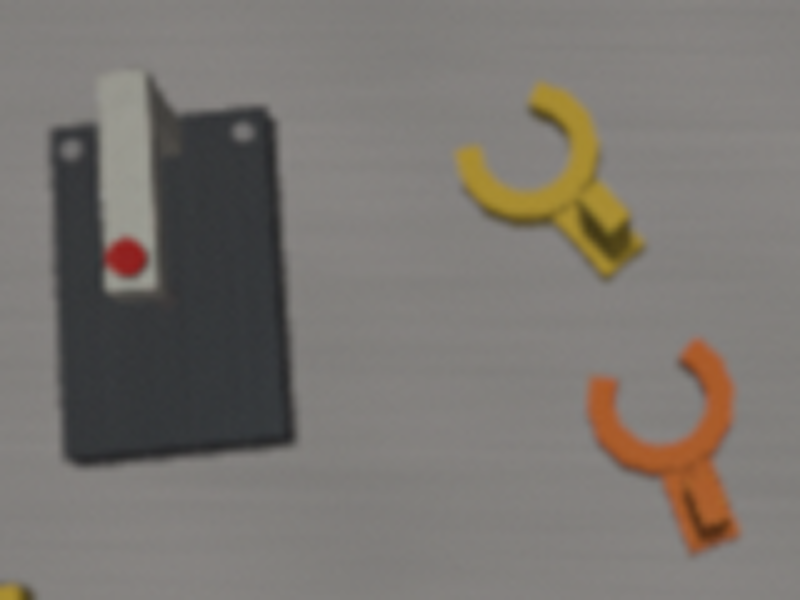

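The crop confirms the orange ring (crop 660,405 → px 317,191), gap up-left, fin at crop (712,510); the bracket at left has the dark base and white arm. Yellow ones are the look-alikes.

```bash
python3 - <<'E'
from h import *
c=grab('top')
f=lambda p:np.array(p)/5+[185-.4,110-.4]
b=plane(c,f([(68,460),(293,440),(270,110),(52,130)]),.025); print('base',b.round(4).tolist())
ax=(b[2]+b[3]-b[0]-b[1])/2; print('len',np.linalg.norm(ax),'w',np.linalg.norm(b[1]-b[0]))
ln=np.array([b[1]-b[0],b[2]-b[3]]).mean(0); y1=np.arctan2(ax[1],ax[0]); y2=np.arctan2(ln[0],-ln[1])
u=ax/np.linalg.norm(ax); print('yaw',y1,y2,'rod from base',b.mean(0)-.010*u)
# ring
hsv=cv2.cvtColor(c['color'],cv2.COLOR_BGR2HSV)
m=cv2.inRange(hsv,(3,120,90),(18,255,255)); k=np.zeros_like(m);k[170:200,295:345]=m[170:200,295:345]
ys,xs=np.nonzero(k); P=plane(c,np.c_[xs,ys],.018)
from scipy.optimize import least_squares
r=least_squares(lambda q:np.clip(abs(np.linalg.norm(P-q,axis=1)-.0285)-.0065,0,None),P.mean(0)).x
print('ring',r, P.mean(0))
e=plane(c,f([(695,555),(740,535)]),.006).mean(0); d=r-e; print('tang end',e,np.linalg.norm(d),'yaw',np.arctan2(d[1],d[0]))
t=plane(c,[f((675,405))*0+f((712,507))],.065); print(t)
# fin top, side view
for h in [(328.5,180.5)]:
    s=grab('side'); print('fin side',plane(s,h,.065))
E
```

```text
base [[0.4763, 0.3121], [0.4879, 0.2041], [0.6541, 0.2248], [0.6425, 0.3333]]
len 0.16748706687096568 w 0.10859479936507539
yaw 0.125746668112282 0.10669434383864322 rod from base [0.55529421 0.26732411]
ring [0.51131612 0.02877219] [0.50885555 0.02483645]
tang end [4.43709306e-01 3.57720124e-04] 0.07333528492348394 yaw 0.39787449455908874
[[0.45282136 0.00489361]]
fin side [[0.45731362 0.00885751]]
```

Emit:
{"method": "drive_tool", "body": {"commands": [[10,24,0,0,0],[14,30,0,0,0],[14,30,0,0,0],[14,30,0,0,0],[14,30,0,0,0]], "newtons": 40}}

```text
t: 0.92
ee_pos: [0.33, -0.2015, 0.2314]
tcp_rot: [3.141, -0.001, 0.385]
contact_force: [1.7, 0.1, 0.5]
width: 0.0425
gripper_force: 0.0
```

Emit:
{"method": "drive_tool", "body": {"commands": [[11.8,19.1,-5,0,0],[11.8,19.1,-5,0,0],[11.8,19.1,-5,0,0],[11.8,19.1,-5,0,0],[11.8,19.1,-5,0,0]]}}

```text
t: 1.55
ee_pos: [0.4475, -0.0098, 0.18]
tcp_rot: [-3.14, 0.002, 0.391]
contact_force: [-0.1, -0.7, 0.3]
width: 0.0428
gripper_force: 0.0
```

```bash
python3 - <<'E'
from h import *
o=status.get_obs();print(o['t'],o['ee_pos'],o['tcp_rot'],o['width'])
c=grab('wrist','w1.png')
print(proj(c,[[.4557,.0054,.065],[.511,.029,.018]]))
print(c['cam_to_world'].round(3))
E
```

```text
1.55 [ 0.44751543 -0.00981849  0.18004998] [-3.14001175e+00  1.76643067e-03  3.90936113e-01] 0.04280725652269483
[[298.94303961 176.97967051]
 [299.42520146  94.46315282]]
[[ 0.381  0.874  0.3    0.525]
 [-0.924  0.361  0.123  0.022]
 [-0.001 -0.325  0.946  0.322]
 [ 0.     0.     0.     1.   ]]
```

View pics/w1.png

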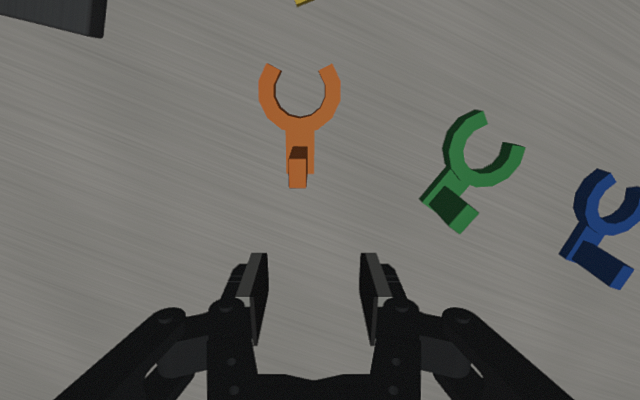

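The wrist view shows the orange spacer's fin top at about (298,173) and ring centre at (300,91), nearly aligned with the gripper; green and blue are to its right, clear of the fingers.

```bash
python3 - <<'E'
from h import *
o=status.get_obs()
c=grab('wrist')
f=plane(c,(298,173),.065)[0]; r=plane(c,(300,91),.018)[0]
d=r-f; print(f,r,np.linalg.norm(d),np.arctan2(d[1],d[0]),'shift cm',100*(f-o['ee_pos'][:2]),100*(.029-o['ee_pos'][2]))
E
```

```text
[0.45803926 0.00563842] [0.51371518 0.02788203] 0.059954870676887824 0.3800919922180004 shift cm [1.07983509 1.68950852] -15.173715456747914
```

Emit:
{"method": "drive_tool", "body": {"commands": [[1.1,1.7,-5,0,0],[1.1,1.7,-8,0,0],[1.1,1.7,-8,0,0],[1.1,1.7,-8,0,0]]}}

```text
t: 2.15
ee_pos: [0.4592, 0.0036, 0.103]
tcp_rot: [3.14, -0.002, 0.384]
contact_force: [0.1, -0.7, 0.3]
width: 0.0429
gripper_force: 0.0
```

Emit:
{"method": "drive_tool", "body": {"commands": [[0,0,-3,0,0],[0,0,-5,0,0],[0,0,-7,0,0],[0,0,-7,0,0]]}}

```text
t: 2.65
ee_pos: [0.4585, 0.0043, 0.0319]
tcp_rot: [3.141, 0.0, 0.385]
contact_force: [0.4, 0.6, 0.7]
width: 0.0428
gripper_force: 0.0
```

Emit:
{"method": "drive_tool", "body": {"commands": [[0,0,0,0,1],[0,0,0,0,1],[0,0,0,0,1],[0,0,0,0,1],[0,0,0,0,1]], "newtons": 50}}

```text
t: 3.28
ee_pos: [0.4603, 0.0045, 0.0335]
tcp_rot: [3.14, -0.003, 0.386]
contact_force: [-1.2, 0.2, 6.6]
width: 0.0138
gripper_force: 50.0
```

Emit:
{"method": "drive_tool", "body": {"commands": [[0,0,3,0,1],[0,0,8,0,1],[0,0,10,0,1],[0,0,10,0,1]]}}

```text
t: 3.78
ee_pos: [0.4602, 0.0045, 0.1336]
tcp_rot: [3.139, -0.004, 0.386]
contact_force: [0.3, -0.6, -1.5]
width: 0.0134
gripper_force: 49.1
```

Emit:
{"method": "drive_tool", "body": {"commands": [[-1,5,0,-0.1,1],[-2,10,0,-0.2,1],[-3,15,0,-0.27,1],[-3,20,0,-0.27,1],[-3,25,0,-0.27,1]]}}

```text
t: 4.4
ee_pos: [0.4412, 0.1649, 0.1302]
tcp_rot: [-3.097, 0.003, 0.186]
contact_force: [0.1, 0.4, -0.5]
width: 0.0133
gripper_force: 49.2
```

Emit:
{"method": "drive_tool", "body": {"commands": [[0,0,0,0,1],[0,0,0,0,1],[0,0,0,0,1]]}}

```text
t: 4.78
ee_pos: [0.4412, 0.1638, 0.1313]
tcp_rot: [-3.097, 0.002, 0.184]
contact_force: [0.1, 0.6, -1.3]
width: 0.013
gripper_force: 49.2
```

```bash
python3 - <<'E'
from h import *
o=status.get_obs();print(o['t'],o['ee_pos'],o['tcp_rot'],o['width'])
c=grab('wrist','w2.png'); t=grab('side')
print(proj(c,[[.556,.2685,.025],[.556,.2685,.096]]))
z=o['ee_pos'][2]-.0335; print(z)
cv2.imwrite('pics/s2.png',cv2.resize(t['color'][150:300,200:400],(800,600),interpolation=cv2.INTER_CUBIC))
E
```

```text
4.775 [0.44121945 0.16379874 0.1313009 ] [-3.09743223e+00  1.66312336e-03  1.83855574e-01] 0.012994144488516959
[[197.29400284   8.01643001]
 [143.48043465 -21.03543769]]
0.09780090386887083
```

View pics/w2.png

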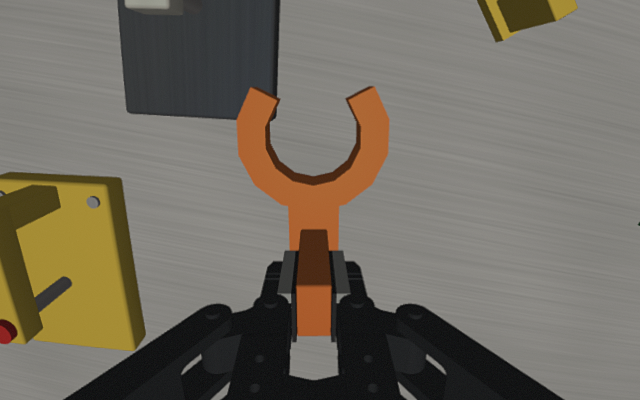

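View pics/s2.png

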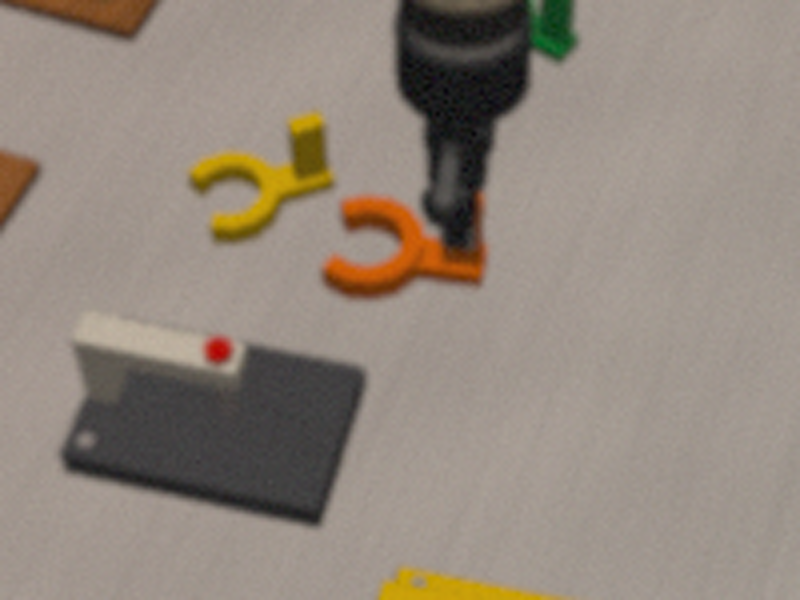

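Spacer held straight (ring centre wrist px 313,135); the move stopped short, so I'll continue it. The dark stop lies ahead left; nothing else disturbed.

Emit:
{"method": "drive_tool", "body": {"commands": [[-0.3,3,0,-0.03,1],[-0.6,6,0,-0.07,1],[-1,9,0,-0.07,1],[-1,9,0,-0.07,1],[-1,9,0,-0.07,1]]}}

```text
t: 5.5
ee_pos: [0.4443, 0.1873, 0.1313]
tcp_rot: [-3.046, 0.004, 0.197]
contact_force: [-0.2, -0.4, -0.9]
width: 0.0134
gripper_force: 49.3
```

```bash
python3 - <<'E'
from h import *
o=status.get_obs();print(o['t'],o['joint_positions'].round(3),o['ee_pos'],o['tcp_rot'])
E
```

```text
5.5 [ 0.196 -0.072 -0.221  1.426  0.096  3.141] [0.4442533  0.18725403 0.13134159] [-3.04603412  0.00371621  0.19737879]
```

Joint 6 is at its 3.14 limit; the required yaw is available on the other branch (j6 ≈ -2.7), so I'll turn the tool nearly a full turn the positive way, clear of everything.

Emit:
{"method": "drive_tool", "body": {"commands": [[0,-3,3,0.18,1],[0,-5,3,0.36,1],[0,-5,3,0.5,1],[0,-5,3,0.5,1],[0,-5,3,0.5,1]]}}

```text
t: 6.12
ee_pos: [0.4442, 0.1372, 0.1613]
tcp_rot: [-3.046, 0.004, 0.695]
contact_force: [-0.9, 0.1, -1.5]
width: 0.0135
gripper_force: 49.2
```

Emit:
{"method": "drive_tool", "body": {"commands": [[0,0,0,0.18,1],[0,0,0,0.36,1],[0,0,0,0.54,1],[0,0,0,0.72,1],[0,0,0,0.9,1]]}}

```text
t: 6.75
ee_pos: [0.4441, 0.1372, 0.1613]
tcp_rot: [-3.046, 0.004, 1.602]
contact_force: [-0.1, -0.3, -1.4]
width: 0.0134
gripper_force: 49.2
```

Emit:
{"method": "drive_tool", "body": {"commands": [[0,0,0,0.18,1],[0,0,0,0.36,1],[0,0,0,0.54,1],[0,0,0,0.72,1],[0,0,0,0.9,1]]}}

```text
t: 7.38
ee_pos: [0.4442, 0.1373, 0.1613]
tcp_rot: [-3.046, 0.004, 2.502]
contact_force: [1.1, -0.0, -1.2]
width: 0.0132
gripper_force: 49.2
```

Emit:
{"method": "drive_tool", "body": {"commands": [[0,0,0,0.18,1],[0,0,0,0.36,1],[0,0,0,0.54,1],[0,0,0,0.72,1],[0,0,0,0.9,1]]}}

```text
t: 8.0
ee_pos: [0.444, 0.1374, 0.1613]
tcp_rot: [-3.046, 0.004, -2.881]
contact_force: [-0.4, -0.2, -0.5]
width: 0.013
gripper_force: 49.2
```

Emit:
{"method": "drive_tool", "body": {"commands": [[0,0,0,0.18,1],[0,0,0,0.36,1],[0,0,0,0.54,1],[0,0,0,0.72,1],[0,0,0,0.9,1]]}}

```text
t: 8.62
ee_pos: [0.4439, 0.1373, 0.1613]
tcp_rot: [-3.046, 0.004, -1.981]
contact_force: [0.5, 1.4, -0.9]
width: 0.0133
gripper_force: 49.2
```

Emit:
{"method": "drive_tool", "body": {"commands": [[0,0,0,0.18,1],[0,0,0,0.36,1],[0,0,0,0.54,1],[0,0,0,0.72,1],[0,0,0,0.9,1]]}}

```text
t: 9.25
ee_pos: [0.4439, 0.1373, 0.1613]
tcp_rot: [-3.046, 0.004, -1.081]
contact_force: [0.8, -0.1, -0.5]
width: 0.0134
gripper_force: 49.2
```

```bash
python3 - <<'E'
from h import *
o=status.get_obs();print(o['t'],o['joint_positions'].round(3),o['ee_pos'],o['tcp_rot'])
E
```

```text
9.25 [ 0.13  -0.218 -0.292  1.409  0.037 -1.928] [0.44390071 0.13726271 0.16134267] [-3.04603873  0.00392041 -1.08146852]
```

Emit:
{"method": "drive_tool", "body": {"commands": [[0,0,0,0.18,1],[0,0,0,0.36,1],[0,0,0,0.54,1],[0,0,0,0.72,1],[0,0,0,0.9,1]]}}

```text
t: 9.88
ee_pos: [0.444, 0.1372, 0.1613]
tcp_rot: [-3.046, 0.004, -0.182]
contact_force: [0.3, 0.3, -0.9]
width: 0.0136
gripper_force: 49.2
```

Emit:
{"method": "drive_tool", "body": {"commands": [[0,3,0,0.15,1],[-0.5,6,0,0.296,1],[-1,9,0,0.296,1],[-1.2,11,0,0.296,1],[-1.2,11,0,0.296,1]]}}

```text
t: 10.5
ee_pos: [0.4316, 0.2481, 0.1612]
tcp_rot: [-3.046, 0.004, 0.111]
contact_force: [0.2, -0.3, -0.8]
width: 0.0131
gripper_force: 49.3
```

```bash
python3 - <<'E'
from h import *
from scipy.spatial.transform import Rotation as R
o=status.get_obs();print(o['t'],o['joint_positions'].round(3),o['ee_pos'],o['tcp_rot'])
off=R.from_euler('xyz',[3.14,-.003,.386]).inv().apply(np.array([.5137,.0279,0])-[.4603,.0045,.0335]); print('off',off)
rr=R.from_euler('xyz',o['tcp_rot']); print('ring now',o['ee_pos']+rr.apply(off))
rod=np.array([.556,.2685,0]);u=np.array([np.cos(.115),np.sin(.115),0])
for s,z in((-.065,.1),(-.065,.035),(0,.035)):
    print(s,z,'shift cm',100*(rod+s*u+[0,0,z]-o['ee_pos']-rr.apply(off)))
c=grab('wrist','w3.png')
P=[rod+[0,0,.025],rod+[0,0,.07],rod+[0,0,.096]]
print(proj(c,P).round(0).tolist())
E
```

```text
10.5 [ 0.327 -0.058 -0.149  1.464  0.094 -2.925] [0.43163449 0.24813306 0.16123845] [-3.04606456  0.00395853  0.1113171 ]
off [ 0.05817996 -0.00162758  0.03367214]
ring now [0.48878589 0.25938339 0.12764503]
-0.065 0.1 shift cm [ 0.26434517  0.1658073  -2.76450265]
-0.065 0.035 shift cm [ 0.26434517  0.1658073  -9.26450265]
0 0.035 shift cm [ 6.72141127  0.91166077 -9.26450265]
[[322.0, 23.0], [317.0, 11.0], [313.0, 2.0]]
```

View pics/w3.png

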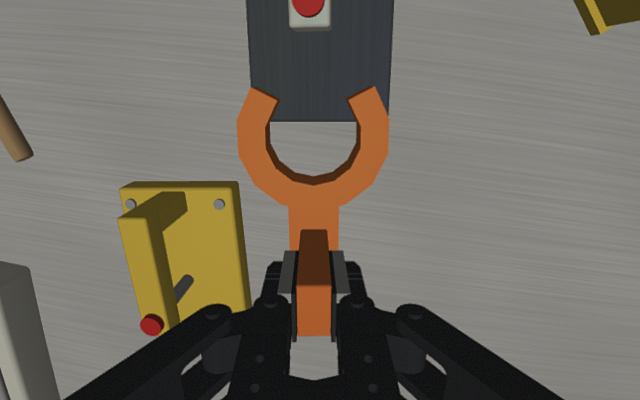

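Wrist view: the nut is at (309,3) against predicted (313,2), so the lane is centred within 2 mm; ring centre (313,135), gap facing the rod. The yellow stop (left) is clear of the fingers. I'll descend in front of the rod, then slide on.

Emit:
{"method": "drive_tool", "body": {"commands": [[0.2,0.3,-2,0,1],[0.2,0.3,-5,0,1],[0.2,0.3,-8,0,1],[0.2,0.3,-9.2,0,1],[0.2,0.3,-9.2,0,1]]}}

```text
t: 11.18
ee_pos: [0.4337, 0.2492, 0.0687]
tcp_rot: [-3.047, 0.005, 0.109]
contact_force: [0.0, -0.2, -0.2]
width: 0.0137
gripper_force: 49.3
```

```bash
python3 - <<'E'
from h import *
from scipy.spatial.transform import Rotation as R
o=status.get_obs();print(o['t'],o['ee_pos'],o['tcp_rot'],o['contact_force'])
rr=R.from_euler('xyz',o['tcp_rot']); print('ring now',o['ee_pos']+rr.apply([.0582,-.0016,.0337]))
c=grab('wrist','w4.png')
print(proj(c,[[.556,.2685,.025],[.556,.2685,.07]]).round(0).tolist())
E
```

```text
11.175 [0.43366622 0.24923922 0.0686911 ] [-3.04665488  0.00549634  0.10857057] [ 0.04688735 -0.16937507 -0.15582724]
ring now [0.49082144 0.26028484 0.03497515]
[[309.0, -3.0], [296.0, -31.0]]
```

View pics/w4.png

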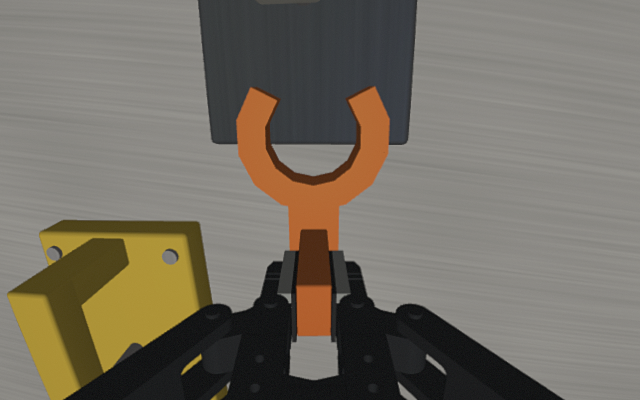

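Ring is in front of the rod over the base front edge, centred between the base's sides (211 and 408 vs ring 237–390). Sliding on.

Emit:
{"method": "drive_tool", "body": {"commands": [[1,0.15,0,0,1],[2,0.3,0,0,1],[3,0.4,0,0,1],[4,0.55,0,0,1],[4,0.55,0,0,1]]}}

```text
t: 11.85
ee_pos: [0.4752, 0.2555, 0.0694]
tcp_rot: [-3.046, 0.003, 0.109]
contact_force: [-0.6, 0.2, -0.3]
width: 0.0133
gripper_force: 49.3
```

Emit:
{"method": "drive_tool", "body": {"commands": [[0.8,0.1,0,0,1],[1.6,0.2,0,0,1],[2.4,0.3,0,0,1],[2.4,0.3,0,0,1]]}}

```text
t: 12.35
ee_pos: [0.499, 0.2585, 0.0694]
tcp_rot: [-3.046, 0.003, 0.109]
contact_force: [-0.0, -0.9, -0.5]
width: 0.0131
gripper_force: 49.3
```

```bash
python3 - <<'E'
from h import *
from scipy.spatial.transform import Rotation as R
o=status.get_obs();print(o['t'],o['ee_pos'],o['tcp_rot'],o['contact_force'])
rr=R.from_euler('xyz',o['tcp_rot']); print('ring now',o['ee_pos']+rr.apply([.0582,-.0016,.0337]))
c=grab('wrist'); t=grab('side')['color']
a=cv2.resize(t[200:290,205:305],(440,396),interpolation=cv2.INTER_CUBIC)
b=cv2.resize(c['color'][0:352],(0,0),fx=.55,fy=.55)
im=np.zeros((600,440,3),np.uint8); im[:396]=a; im[400:400+b.shape[0],:352]=b
cv2.imwrite('pics/c5.png',im)
E
```

```text
12.35 [0.49902397 0.25849519 0.06943984] [-3.0460159   0.00318327  0.10926063] [-0.02219635 -0.86888032 -0.51340543]
ring now [0.5562466  0.26960995 0.03586124]
```

View pics/c5.png

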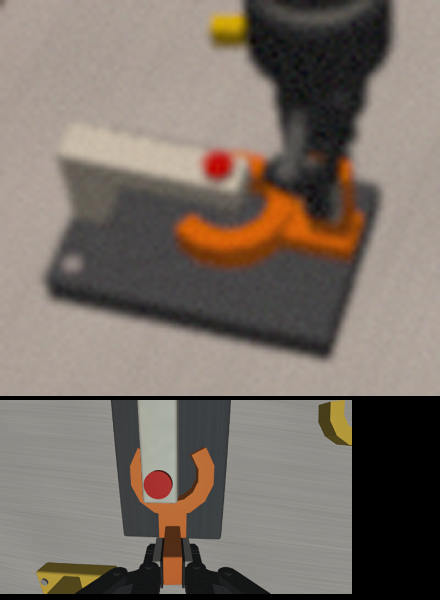

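The ring is on the base around the rod with the nut above it; check the nut from the wrist (≈287,155) before lowering.

```bash
python3 - <<'E'
from h import *
c=grab('wrist'); print(plane(c,(287,155),.096))
E
```

```text
[[0.5573271  0.27138853]]
```

Emit:
{"method": "drive_tool", "body": {"commands": [[0,0,-0.2,0,1],[0,0,-0.4,0,1],[0,0,-0.6,0,1],[0,0,-0.6,0,1]]}}

```text
t: 13.0
ee_pos: [0.498, 0.2584, 0.063]
tcp_rot: [-3.046, 0.004, 0.11]
contact_force: [0.2, -0.5, -0.5]
width: 0.0129
gripper_force: 49.3
```

Emit:
{"method": "drive_tool", "body": {"commands": [[0,0.1,-0.1,0,1],[0,0.1,-0.2,0,1],[0,0.1,-0.3,0,1],[0,0.1,-0.3,0,1]], "newtons": 20}}

```text
t: 13.5
ee_pos: [0.4985, 0.2598, 0.0617]
tcp_rot: [-3.045, 0.002, 0.11]
contact_force: [-2.6, 0.3, 4.3]
width: 0.0131
gripper_force: 50.0
```

Emit:
{"method": "drive_tool", "body": {"commands": [[0,0,0,0,0.5],[0,0,0,0,0.3],[0,0,0,0,0.1],[0,0,0,0,0],[0,0,0,0,0]]}}

```text
t: 14.12
ee_pos: [0.4983, 0.2594, 0.0603]
tcp_rot: [-3.046, 0.004, 0.109]
contact_force: [0.5, 0.2, -0.4]
width: 0.0425
gripper_force: 0.0
```

Emit:
{"method": "drive_tool", "body": {"commands": [[0,0,2,0,0],[0,0,4,0,0],[0,0,7,0,0],[-3,0,10,0,0],[-7,0,10,0,0]]}}

```text
t: 14.75
ee_pos: [0.4302, 0.2602, 0.1639]
tcp_rot: [-3.044, -0.003, 0.109]
contact_force: [-0.9, 0.4, -0.3]
width: 0.0429
gripper_force: 0.0
```

Emit:
{"method": "drive_tool", "body": {"commands": [[-4,-5,3,0,0],[-4,-10,3,0,0],[-4,-15,3,0,0],[-4,-15,3,0,0]]}}

```text
t: 15.25
ee_pos: [0.3868, 0.1262, 0.1908]
tcp_rot: [-3.061, 0.002, 0.086]
contact_force: [0.7, 0.1, 0.6]
width: 0.0423
gripper_force: 0.0
```

```bash
python3 - <<'E'
from h import *
o=status.get_obs();print(o['t'],o['ee_pos'],o['contact_force'])
t=grab('side')['color'];p=grab('top')['color']
im=np.vstack([cv2.resize(t[195:295,205:365],(640,400),interpolation=cv2.INTER_CUBIC)[:, :],]) 
b=cv2.resize(p[115:215,180:320],(280,200),interpolation=cv2.INTER_CUBIC)
b=np.hstack([b,cv2.resize(t[100:225,200:400],(360,200))[:, :360]])
cv2.imwrite('pics/c6.png',np.vstack([im,b]))
E
```

```text
15.25 [0.38682413 0.12623387 0.19080601] [0.68062628 0.05475598 0.57746175]
```

View pics/c6.png

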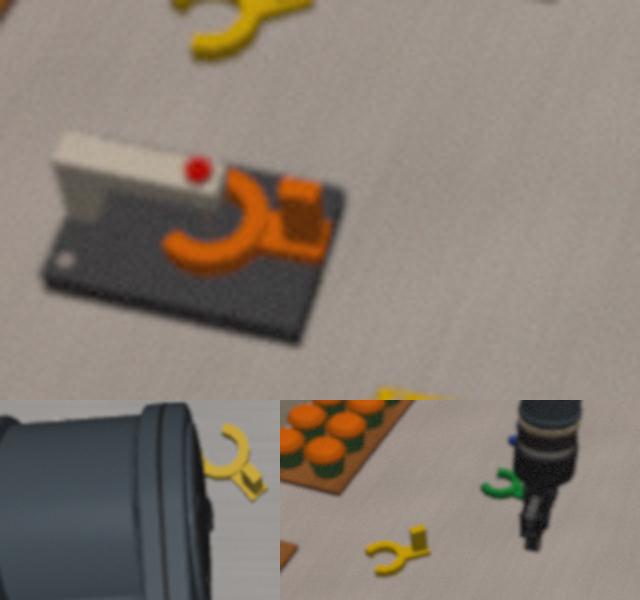

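The spacer lies flat on the base with the rod in the ring, released and clear of the gripper. The green one has not been touched, nor has the blue.

```bash
python3 -c "
from workcell import ctrl
print(ctrl.finish_job())"
```

```text
the job is handed in; nothing more can be done
None
```

The orange spacer lies flat on the dark stop's base with the rod inside its ring, the arm is clear and touching nothing, the green and blue spacers were left where they were, and the job was handed in at about 15 s.

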